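# Aim the desk monitor speaker

### The job

The metal shaker stands in the way of the black aiming knob: first move it aside and stand it upright in the middle of the round cork mat. Then turn the knob, a little at a time, until the orange pointer under the speaker points at the middle of the red marker (not the blue one), and lastly throw the green-tipped lock lever all the way over, away from the knob end and towards the speaker's front end. Move the speaker only by its knob, never by pushing the speaker itself, and leave all the other things where they are.

Things in the scene. Friction and masses are not known exactly. Their poses are not given: they have to be found in the camera images.
- base: Steel pan base, fixed. Origin on the table right under the middle of the knob's foot; x from the knob towards the speaker (roughly to the robot's right), y roughly away from the robot, z up. In its frame: grey knob housing x -40 to 80 mm, 130 mm wide, 60 mm high at the knob; slab x 55 to 305, y -110 to 110, 30 mm high; lock lever pivot at x 60, y 155
- bar_mid (a point): Middle of the 12 mm thick steel carrying bar that crosses above and behind the knob, 190 mm above the table, along the base's y, 156 mm long, with a leg down to the base at each end
- knob_grip (a point): Point on the axis of the round black aiming knob (diameter 50 mm, 34 mm tall, its underside 11 mm off the sloping panel) at the height to grip, 29 mm above the panel and 16 mm below the knob's top. Its z axis is the knob's turning axis, pointing out of the knob: it leans 35 degrees from vertical towards the base's -x. x and y axes turn with the knob
- knob (a joint): Knob angle in rad, -6 to 6, positive anticlockwise looking down on the knob. Geared to the speaker: 1 rad of knob turns the speaker 1/5 rad the same way (anticlockwise seen from above for anticlockwise knob). Stays where it is left; about 0.1 N m turns it
- pan: Turntable with the black desk monitor speaker (110 deep x 130 wide x 170 mm tall, standing 50 to 220 mm above the table). Origin on its vertical turning axis, 145 mm from the base origin along the base's x, 30 mm above the table. Its x axis is the line of the orange pointer, which ends 128 mm from the axis. Moved only through the knob
- red_mark_top (a point): Centre of the top of the red marker, a disc 16 mm across and 3 mm thick, stuck on the slab beyond the end of the pointer
- blue_mark_top (a point): Centre of the top of the blue marker, same size: not to be used
- lock (a joint): Lock lever angle in rad: 0 leans 29 degrees to the base's -x (open), 1.0 leans 29 degrees to +x (fully locked). Stays where it is left; about 1 N at the tip moves it
- lock_tip (a point): Centre of the green ball (26 mm across) on the end of the lock lever; the lever is 80 mm long, 10 mm thick, and turns about the base's y axis through a pivot 22 mm above the table; its block is 70 x 50 x 25 mm
- shaker_mid (a point): Centre (half-way up) of the metal shaker, an upright closed aluminium cylinder 54 mm across and 160 mm tall, about 0.2 kg, standing in front of the knob; z along its length
- cork_top (a point): Centre of the top of the round cork mat, 100 mm across, 4 mm thick, fixed to the table
- black_mat: Round black rubber mat like the cork one, with the mug on it; origin at its underside's centre
- mug: Blue mug, 76 mm across, 90 mm tall, with a handle; origin under its centre. Leave alone
- pedal_red: Red effect pedal 120 x 70 x 45 mm (57 mm with its switch), origin under its centre, x along its length. Leave alone
- pedal_blue: Blue effect pedal, same shape. Leave alone
- tin: Round green tin, 93 mm across, 49 mm tall, origin under its centre. Leave alone
- metronome: Grey and white desk metronome, 60 x 100 mm, 97 mm tall, origin under its centre. Leave alone
- desk_mic: Microphone on a round foot 120 mm across, 160 mm tall, origin under its foot. Leave alone
There are look-alikes about, which are no part of the job. What is meant by the part that bears shaker_mid is not turquoise or yellow, and is the smaller of those in its own colour.

How it is judged:
By the outcome, as a careful person would: the job done as asked, in the order asked, and still so for the second after the job is handed in, with the robot touching nothing.
It also fails if it takes over 72 s, if anything falls off the work surface, if the arm or the gripper's body presses on something with over 40 N, if the wrist force passes 120 N, or if a joint passes its speed limit or range.

### The arm

A 6-joint arm with a two-finger parallel gripper is mounted at the origin on the work surface. World frame = base frame: x ahead of the robot, y to its left, z up, the work surface at z = 0. Lengths are in m, angles in rad, forces in N, time in s.
With the tool pointing down it reaches from about 0.275 to 0.825 m from the base axis. Payload 4.9 kg.
Tool frame: the origin (TCP) lies on the centre line of the jaws, within the pads' length; the fingertips stand 25 mm ahead of it and the grasp point (between the pads) lies 6 mm ahead of it; z points along the fingers, y is the line along which they close (so a half turn about z gives the same grasp; the last joint's range is limited). The gripper opens to 85 mm and grips with 20 to 120 N. Pads are 22 mm wide; open, the fingers measure 114 mm over their backs; the gripper's body (76 mm by 85 mm) begins 54 mm behind the grasp point. The pads swing forward as they close: fully open they stand 13 mm farther back than shut.
Start: joints at [-1.342, 0.326, -0.193, 1.052, 0, 1.437], TCP at [0.195, -0.514, 0.256] pointing down, gripper open.
Joint ranges: [-2.65, 2.65], [-0.97, 1.79], [-1.3, 1.35], [-1.93, 2.1], [-1.47, 1.37], [-3.14, 3.14]. Speed limits (rad/s): [2.57, 2.57, 3.14, 3.14, 3.14, 3.14].

### API

Orientations are given as a unit quaternion [x, y, z, w].
In Python, from workcell import robot gives the robot as it stands.
- The arm moves only by the tool apply_moves, never from a script. Its argument "targets" is one flat list of numbers, 7 for each row, row after row: the opening, from 0 (shut) to 1 (fully open), then the shift along the tool's x, y, z as a fraction of full scale, then the turn, a rotation vector about the tool's x, y, z as a fraction of full scale. In form: [jaw, tx, ty, tz, rx, ry, rz, jaw, tx, ty, tz, rx, ry, rz, ...]. A call has 1 to 20 rows; each row is the pose to reach, as a shift and turn from the pose commanded when the call began, along the tool's axes at that moment; what a row does not reach only later rows make up. Full scale, the value 1, is 100 mm for a shift and 0.5 rad for a turn. A row lasts 1/8 s, in which the tool goes at most 62.5 mm and 10.7 degrees, less where a joint would pass 70% of its speed; a pose out of reach is approached as far as the arm can. A call with a number of a shift or a turn outside -1 to 1 is refused whole. A call with a gripper value outside its range is refused whole. The fingers move at their own pace and stop on an object; the grip force is fixed at half the most. Time passes only in rows, so rows that repeat a pose let the fingers close. It gives the time, the measured TCP pose, the force, the opening and the grip force at its end, in the units of the state.
- robot.sense(): the state, without advancing time (a new reading comes with each control period).
- robot.camera(name): name is "side" or "top" or "wrist"; returns the picture (384x512x3 uint8, red, green, blue); there is no depth.
- robot.camera_params(name): a dict with "camera_matrix" (3x3 intrinsics, pixels), "k1" (the pictures are not rectified: a ray, as slopes to the right and down, at radius r is drawn at 1 + k1 r^2 times it, then the intrinsics apply), "cam_to_world" (4x4, takes a point from camera to world coordinates). Camera axes: x right, y up, looking along -z (the intrinsics and any distortion apply to the point x, -y, -z); pixel columns grow to the right and rows downward; lengths in m; the calibration is good to about 2 mm. A picture is of the moment at which its call begins: read the wrist's pose just before it. camera_params takes no time and is no camera call; for the wrist camera it gives the pose at the moment of the call.
- robot.sign_off(): hands the job in; it is judged then, once.
Trained networks look in the newest picture that a camera, given by its name, has taken for a name from the list of things; names that differ only in an ending like _2 or _b are one class to them, and where a whole thing is asked for, a point or a joint stands for the part that bears it (a point fixed in the world has none). Each returns a list of dicts, best first, with "conf" (0 to 1); they miss things now and then, are a little off and sometimes report something else, mostly with a low value. They report only what shows in the picture. A call takes as long as a camera call. They do not tell look-alikes from the thing itself.
- robot.outline_of(camera, query): "mask" (384x512 bool, what is visible of it) and "location" ([column, row] in pixels, amid what is visible of it).
The state is a dict: "time": time; "q": joint angles; "qd": joint speeds; "effort": joint torques, N m; "position": TCP position; "orientation": TCP orientation; "contact_force": force on the tool from outside, world axes, zero at the start; "torque": the same for the moment, N m; "grip_width": opening from 0.0 (shut) to 1.0 (fully open); "finger_force": force on a finger pad.
Only numpy, scipy, OpenCV 4.12 (cv2) and the standard library are available. Lean on these libraries where they do the work, as an engineer would, in place of code of your own. Each camera call takes 0.05 s, during which the arm holds its last target. There are 200 camera calls.

## Working session

There is one attempt and no reset: what is moved stays moved. The work goes in short steps, Python scripts to look and compute and a tool call to move; the robot and the scene stay as the last step left them, time stands still between calls to the robot, and variables do not carry over. Pictures are saved under pics/ and viewed, at most 10 in all, crops included, and the job is handed in when it is done.

Besides the shell and the picture viewer there is one more tool, called as name(argument=value, ...), one argument or row to a line, values as JSON. apply_moves: Moves the arm, as the interface text tells. Its arguments: {"type":"object","properties":{"targets":{"type":"array","items":{"type":"number"}}},"required":["targets"]}

```bash
mkdir -p pics; ls
cat > h.py <<'E'
import numpy as np, cv2
from workcell import robot
from scipy.spatial.transform import Rotation as R
def save(n,f):
    im=robot.camera(n); cv2.imwrite(f,im[:,:,::-1]); return im
def ray(n,uv,P=None):
    P=P or robot.camera_params(n); K=np.array(P['camera_matrix']); T=np.array(P['cam_to_world'])
    d=np.linalg.inv(K)@[uv[0],uv[1],1]; d=d[:2]; r=np.linalg.norm(d); s=r
    for _ in range(20): s=r/(1+P['k1']*s*s)
    d=d*(s/r if r>0 else 1)
    v=T[:3,:3]@[d[0],-d[1],-1]; return T[:3,3],v/np.linalg.norm(v)
def onz(n,uv,z,P=None):
    o,v=ray(n,uv,P); return o+v*(z-o[2])/v[2]
def proj(n,p,P=None):
    P=P or robot.camera_params(n); K=np.array(P['camera_matrix']); T=np.array(P['cam_to_world'])
    c=T[:3,:3].T@(np.array(p)-T[:3,3]); d=np.array([c[0],-c[1]])/-c[2]; d=d*(1+P['k1']*(d@d))
    return (K@[d[0],d[1],1])[:2]
def tri(a,b):
    A=np.zeros((3,3));B=np.zeros(3)
    for o,v in (a,b):
        M=np.eye(3)-np.outer(v,v);A+=M;B+=M@o
    return np.linalg.solve(A,B)
def rows(target_p,target_R=None):
    s=robot.sense(); R0=R.from_quat(s['orientation'])
    t=R0.inv().apply(np.array(target_p)-s['position'])/0.1
    r=np.zeros(3) if target_R is None else (R0.inv()*target_R).as_rotvec()/0.5
    return np.round(t,3),np.round(r,3)
E
cat > a.py <<'E'
from h import *
ims=[save(n,f'pics/{n}0.png') for n in('side','top')]
for n in('side','top'):
    P=robot.camera_params(n); print(n,np.round(P['cam_to_world'],3).tolist(),np.round(P['camera_matrix'],1).tolist())
    for q in ['shaker_mid','cork_top','knob_grip','red_mark_top','blue_mark_top','lock_tip','bar_mid','base','pan']:
        for o in robot.outline_of(n,q)[:4]:
            print(n,q,round(o['conf'],2),np.round(o['location'],1),o['mask'].sum())
cv2.imwrite('pics/both.png',np.vstack([i[:,:,::-1] for i in ims])[:, :])
E
python3 a.py
```

```text
pics
side [[-0.812, 0.28, -0.512, -0.047], [-0.583, -0.368, 0.724, 0.731], [0.014, 0.887, 0.462, 0.655], [0.0, 0.0, 0.0, 1.0]] [[430.1, 0.0, 253.3], [0.0, 430.1, 193.4], [0.0, 0.0, 1.0]]
side shaker_mid 0.82 [244.8 252.9] 2826
side shaker_mid 0.8 [273.9 305.8] 4596
side shaker_mid 0.78 [179.5 339.5] 2554
side shaker_mid 0.69 [177.6 265.6] 1709
side cork_top 0.8 [319.  204.3] 405
side cork_top 0.34 [108.8 265.7] 1221
side knob_grip 0.17 [259.8 161.1] 147
side blue_mark_top 0.6 [133.2 325.8] 2449
side lock_tip 0.34 [202.1 248.9] 500
side bar_mid 0.69 [232.5 220.2] 7270
side base 0.52 [233.8 215.2] 7216
side pan 0.83 [251.5 193.5] 3536
top [[-0.017, 0.987, -0.157, 0.362], [-1.0, -0.017, 0.001, -0.041], [-0.002, 0.157, 0.988, 1.098], [0.0, 0.0, 0.0, 1.0]] [[371.8, 0.0, 259.2], [0.0, 371.8, 193.2], [0.0, 0.0, 1.0]]
top shaker_mid 0.87 [183.8 253.3] 1114
top shaker_mid 0.75 [153.6 294.2] 1426
top shaker_mid 0.59 [110.  252.7] 712
top cork_top 0.75 [366.6 210.4] 848
top knob_grip 0.82 [198.3 194.8] 246
top bar_mid 0.91 [251.3 206.4] 8958
top base 0.87 [250.9 203. ] 8774
top pan 0.68 [254.1 196.7] 2641
top pan 0.19 [189.1 158.2] 1021
```

View pics/side0.png

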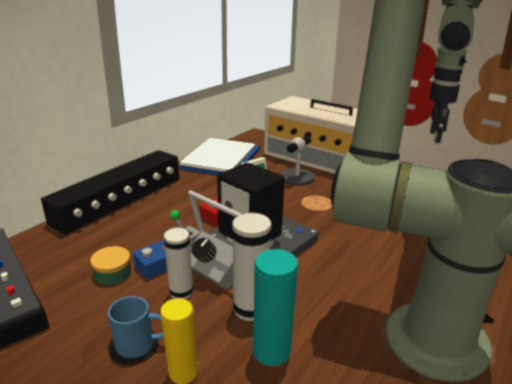

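View pics/top0.png

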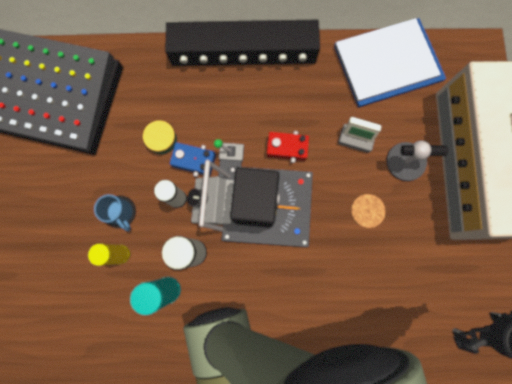

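Run:
```python
from h import *
im=cv2.imread('pics/top0.png')[125:265,140:330]
cv2.imwrite('pics/crop.png',cv2.resize(im,None,fx=4,fy=4,interpolation=cv2.INTER_CUBIC))
g=cv2.imread('pics/top0.png')
for nm,(x0,x1,y0,y1) in dict(red=(292,308,172,190),blue=(288,306,222,240),green=(208,228,134,152)).items():
    c=g[y0:y1,x0:x1].astype(int);ch={'red':2,'blue':0,'green':1}[nm]
    o=[i for i in range(3) if i!=ch]; w=np.clip(c[...,ch]-np.max(c[...,o],axis=2)-25,0,None)
    yy,xx=np.mgrid[y0:y1,x0:x1]; u=((xx*w).sum()/w.sum(),(yy*w).sum()/w.sum()); print(nm,np.round(u,2),np.round(onz('top',u,.033 if nm!='green' else .092),4))
m=robot.outline_of('top','cork_top')[0]
print('cork',onz('top',m['location'],.004))
for p in [(163,187),(180,253)]: print('shk',onz('top',p,.16))
```

```text
red [300.37 181.13] [ 0.5648 -0.1626  0.033 ]
blue [296.75 230.71] [ 0.4209 -0.1473  0.033 ]
green [217.74 142.88] [0.6666 0.0718 0.092 ]
cork [ 0.478727   -0.35919223  0.004     ]
shk [0.53139603 0.20474736 0.16      ]
shk [0.3632984  0.15834708 0.16      ]
```

View pics/crop.png

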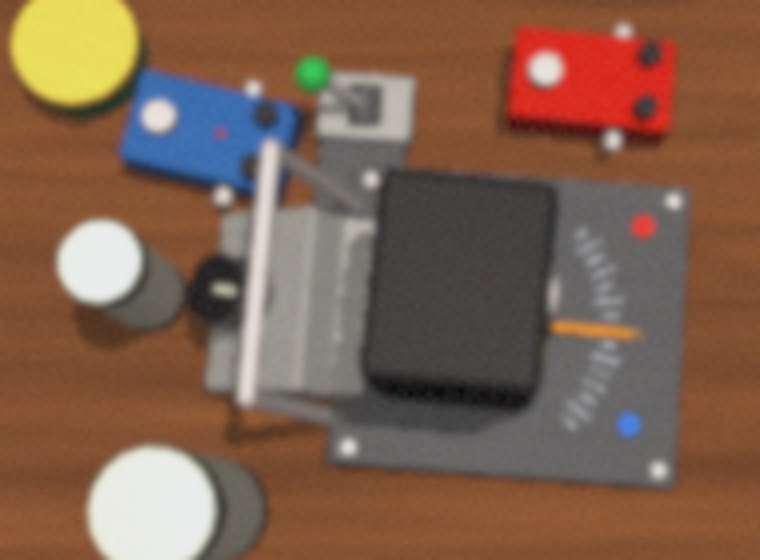

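```bash
cat > b.py <<'E'
from h import *
c=lambda x,y:(140+x/4-.4,125+y/4-.4)
W=[onz('top',c(*p),.03)[:2] for p in [(688,190),(674,488),(328,464)]]
B=np.array([[305,110],[305,-110],[55,-110]])/1e3
W=np.array(W); bc,wc=B.mean(0),W.mean(0)
H=(B-bc).T@(W-wc); U,S,V=np.linalg.svd(H); Rm=V.T@np.diag([1,np.linalg.det(V.T@U.T)])@U.T
t=wc-Rm@bc; print('res',np.round((B@Rm.T+t-W)*1e3,1).tolist(),'t',t,'yaw',np.degrees(np.arctan2(Rm[1,0],Rm[0,0])))
w=lambda x,y,z:np.r_[Rm@[x,y]+t,z]
b=lambda p:np.round(Rm.T@(np.array(p)[:2]-t)*1e3,1)
print('grip',w(-.0166,0,.0838),'tip',w(.0212,.155,.092))
kt=onz('top',c(213,289),.0969);print('knobtop meas in base',b(kt),'pred -25.8,0')
for n,p,z in [('bar',(270,145),.19),('bar',(246,400),.19),('red',(643,227),.033),('blue',(628,425),.033),('ptr0',(553,326),.033),('ptr1',(637,333),.033),('green',(313,73),.092),('shk',(100,262),.16)]:
    q=onz('top',c(*p),z);print(n,np.round(q,4),b(q))
pan=w(.145,0,.03)
print('pan',pan)
for n,p in [('red',(643,227)),('blue',(628,425)),('ptr',(637,333))]:
    d=b(onz('top',c(*p),.033))-[145,0];print(n,np.degrees(np.arctan2(d[1],d[0])),np.hypot(*d))
np.savez('base.npz',R=Rm,t=t)
s=robot.sense();print(s['position'],R.from_quat(s['orientation']).as_matrix().round(3).tolist(),s['time'])
E
python3 b.py
```

```text
res [[1.9, -1.3], [-1.0, -0.8], [-0.8, 2.1]] t [0.51011572 0.11515139] yaw -94.91162906421346
grip [0.511537   0.13169043 0.0838    ] tip [0.66273142 0.08075827 0.092     ]
knobtop meas in base [-24.1   1.9] pred -25.8,0
bar [0.5907 0.0875 0.19  ] [20.7 82.7]
bar [0.431  0.1013 0.19  ] [ 20.5 -77.6]
red [ 0.5641 -0.1625  0.033 ] [272.   77.6]
blue [ 0.4205 -0.1469  0.033 ] [268.7 -66.8]
ptr0 [ 0.4926 -0.0951  0.033 ] [211.    0.6]
ptr1 [ 0.4865 -0.1555  0.033 ] [271.7  -0.4]
green [0.6667 0.0715 0.092 ] [ 30.1 159.8]
shk [0.5233 0.2004 0.16  ] [-86.1   5.8]
pan [ 0.49770094 -0.02931617  0.03      ]
red 31.425915737183043 148.8313139094055
blue -28.369763512559935 140.58424520549946
ptr -0.18088583790856136 126.70063141121277
[ 0.1951737  -0.51420894  0.25627793] [[0.935, 0.355, -0.0], [0.355, -0.935, 0.0], [-0.0, -0.0, -1.0]] 1.05
```

```bash
cat > plan.py <<'E'
from h import *
def plan(wps,start=None):
    """wps: list of (pos, Rot or None). prints rows per call"""
    s=robot.sense(); p,q=(np.array(s['position']),R.from_quat(s['orientation'])) if start is None else start
    for P,Q in wps:
        P=np.array(P); Q=q if Q is None else Q
        d=P-p; rv=(q.inv()*Q).as_rotvec()
        n=1
        while True:
            ok=True;pp,qq=p,q;out=[]
            for i in range(n):
                pn=p+d*(i+1)/n; qn=q*R.from_rotvec(rv*(i+1)/n)
                t=np.round(qq.inv().apply(pn-pp)/.1,2); r=np.round((qq.inv()*qn).as_rotvec()/.5,2)
                ok&=np.abs(np.r_[t,r]).max()<=1
                k=int(np.ceil(max(np.linalg.norm(t)*100/62.5,np.linalg.norm(r)*28.65/10.7)))
                out.append((t.tolist(),r.tolist(),k))
                pp=pp+qq.apply(t*.1); qq=qq*R.from_rotvec(r*.5)
            if ok: break
            n+=1
        print('->',np.round(P,3))
        for o in out: print(*o)
        p,q=pp,qq
    return p,q
D=np.load('base.npz'); Rm,tb=D['R'],D['t']
def w(x,y,z): return np.r_[Rm@[x/1e3,y/1e3]+tb,z/1e3]
def down(yaw): # tool y along world yaw, pointing down
    y=np.array([np.cos(yaw),np.sin(yaw),0]); z=np.array([0,0,-1.]); return R.from_matrix(np.c_[np.cross(y,z),y,z])
E
python3 - <<'E'
from plan import *
m=sorted(robot.outline_of('side','shaker_mid'),key=lambda o:o['mask'].sum())
print([(np.round(o['location']),o['mask'].sum()) for o in m], proj('side',(.523,.2,.16)),proj('side',(.523,.2,0.08)))
k=min(m,key=lambda o:abs(o['location'][0]-178)+abs(o['location'][1]-265))['mask']; r=np.where(k)[0]; c=[np.where(k[i])[0].mean() for i in (r.min()+3,r.max()-3)]; print(r.min(),r.max(),c)
plan([((.30,-.30,.33),down(np.radians(-40))),((.523,.2,.33),down(np.radians(15)))])
E
```

```text
[(array([111., 266.]), np.int64(1301)), (array([178., 266.]), np.int64(1709)), (array([180., 340.]), np.int64(2554)), (array([245., 253.]), np.int64(2826)), (array([274., 306.]), np.int64(4596))] [177.49487551 233.03832606] [180.08425287 263.61296273]
228 298 [np.float64(177.0), np.float64(179.5)]
-> [ 0.3  -0.3   0.33]
[0.58, -0.54, -0.25] [-0.0, -0.0, -0.34] 2
[0.66, -0.44, -0.24] [-0.0, -0.0, -0.34] 2
[0.73, -0.32, -0.25] [-0.0, -0.0, -0.34] 2
-> [0.523 0.2   0.33 ]
[0.88, -0.25, 0.0] [-0.0, -0.0, -0.32] 2
[0.9, -0.11, 0.0] [-0.0, -0.0, -0.32] 2
[0.92, 0.04, 0.0] [-0.0, -0.0, -0.32] 2
[0.89, 0.18, 0.0] [-0.0, -0.0, -0.32] 2
[0.85, 0.33, 0.0] [0.0, -0.0, -0.32] 2
[0.8, 0.45, 0.0] [0.0, -0.0, -0.32] 2
```

apply_moves(
  targets=[1,0.58,-0.54,-0.25,0,0,-0.34,1,0.58,-0.54,-0.25,0,0,-0.34],
)

```text
time: 1.35
position: [0.231, -0.4412, 0.282]
orientation: [0.965, 0.264, 0.0, -0.0]
contact_force: [0.0, -0.4, -0.7]
grip_width: 1.0
finger_force: 0.0
```

apply_moves(
  targets=[1,0.66,-0.44,-0.25,0,0,-0.34,1,0.66,-0.44,-0.25,0,0,-0.34],
)

```text
time: 1.6
position: [0.2656, -0.37, 0.3074]
orientation: [0.939, 0.345, 0.0, 0.001]
contact_force: [0.2, -0.1, -0.3]
grip_width: 1.001
finger_force: 0.0
```

apply_moves(
  targets=[1,0.73,-0.32,-0.25,0,0,-0.34,1,0.73,-0.32,-0.25,0,0,-0.34],
)

```text
time: 1.85
position: [0.3007, -0.2988, 0.3324]
orientation: [0.906, 0.423, 0.0, 0.001]
contact_force: [-0.2, 0.2, -0.2]
grip_width: 1.0
finger_force: 0.0
```

apply_moves(
  targets=[1,0.88,-0.25,0,0,0,-0.32,1,0.88,-0.25,0,0,0,-0.32],
)

```text
time: 2.1
position: [0.3378, -0.2151, 0.3315]
orientation: [0.87, 0.494, 0.0, 0.0]
contact_force: [0.8, -0.3, -0.2]
grip_width: 1.001
finger_force: 0.0
```

apply_moves(
  targets=[1,0.9,-0.11,0,0,0,-0.32,1,0.9,-0.11,0,0,0,-0.32],
)

```text
time: 2.35
position: [0.3746, -0.1321, 0.3314]
orientation: [0.827, 0.562, 0.0, 0.0]
contact_force: [0.6, -0.5, 0.3]
grip_width: 0.999
finger_force: 0.0
```

apply_moves(
  targets=[1,0.92,0.04,0,0,0,-0.32,1,0.92,0.04,0,0,0,-0.32],
)

```text
time: 2.6
position: [0.4126, -0.048, 0.3314]
orientation: [0.78, 0.626, 0.0, 0.0]
contact_force: [0.2, -0.2, -0.6]
grip_width: 1.001
finger_force: 0.0
```

apply_moves(
  targets=[1,0.89,0.18,0,0,0,-0.32,1,0.89,0.18,0,0,0,-0.32],
)

```text
time: 2.85
position: [0.4496, 0.0353, 0.3312]
orientation: [0.727, 0.687, 0.0, 0.0]
contact_force: [-0.6, 0.3, 0.4]
grip_width: 1.002
finger_force: 0.0
```

apply_moves(
  targets=[1,0.85,0.33,0,0,0,-0.32,1,0.85,0.33,0,0,0,-0.32],
)

```text
time: 3.1
position: [0.4876, 0.1184, 0.331]
orientation: [0.67, 0.743, 0.0, 0.0]
contact_force: [0.3, -0.1, -0.7]
grip_width: 1.001
finger_force: 0.0
```

apply_moves(
  targets=[1,0.8,0.45,0,0,0,-0.32,1,0.8,0.45,0,0,0,-0.32,1,0.8,0.45,0,0,0,-0.32],
)

```text
time: 3.48
position: [0.5237, 0.2019, 0.3304]
orientation: [0.608, 0.794, -0.0, 0.0]
contact_force: [0.5, -0.3, -0.4]
grip_width: 1.001
finger_force: 0.0
```

Run:
```python
from plan import *
P=robot.camera_params('wrist'); save('wrist','pics/w1.png')
for o in robot.outline_of('wrist','shaker_mid')[:3]:
    print(o['conf'],o['location'],o['mask'].sum(),onz('wrist',o['location'],.16,P))
print(proj('wrist',(.523,.2,.16),P))
```

```text
0.96 [255.8, 167.6] 3011 [0.521024   0.21050329 0.16      ]
0.78 [165.2, 4.5] 348 [0.41523808 0.32176896 0.16      ]
0.65 [76.3, 183.4] 13255 [0.36031635 0.15119222 0.16      ]
[254.92387489 178.56304327]
```

View pics/w1.png

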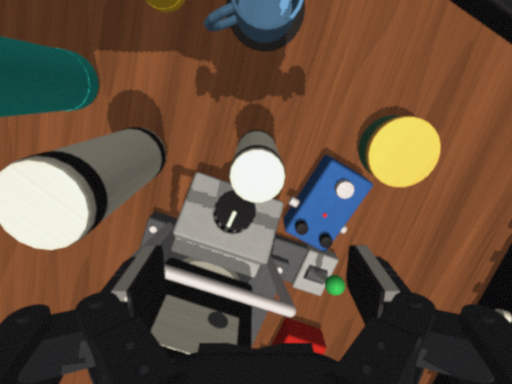

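apply_moves(
  targets=[1,0.01,0.02,1,0,0,0,1,0.01,0.02,1,0,0,0],
)

```text
time: 3.82
position: [0.5236, 0.2003, 0.2294]
orientation: [0.61, 0.793, -0.001, -0.0]
contact_force: [0.3, 0.9, 0.3]
grip_width: 0.998
finger_force: 0.0
```

apply_moves(
  targets=[1,0,0,0.99,0,0,0,1,0,0,0.99,0,0,0,1,0,0,0.99,0,0,0,0,0,0,0.99,0,0,0,0,0,0,0.99,0,0,0,0,0,0,0.99,0,0,0,0,0,0,0.99,0,0,0],
)

```text
time: 4.7
position: [0.5261, 0.2021, 0.135]
orientation: [0.609, 0.793, 0.001, 0.002]
contact_force: [-1.4, -1.3, 5.9]
grip_width: 0.623
finger_force: 62.3
```

Run:
```python
from plan import *
s=robot.sense();print(s['time'],s['grip_width'],s['finger_force'],s['contact_force'],s['position'])
p=np.array(s['position'])
for o in robot.outline_of('top','cork_top')[:1]: print(onz('top',o['location'],.004))
plan([(p+[0,0,.255],None),((.4787,-.3592,p[2]+.255),down(np.radians(-43)))])
```

```text
4.7 0.6231182807847415 62.309067249298096 [-1.39464837 -1.29698646  5.89754982] [0.52605265 0.20206238 0.13501857]
[ 0.478727   -0.35919223  0.004     ]
-> [0.526 0.202 0.39 ]
[-0.0, 0.0, -0.85] [0.0, 0.0, 0.0] 2
[-0.0, 0.01, -0.85] [0.0, 0.0, 0.0] 2
[-0.0, 0.0, -0.85] [0.0, 0.0, 0.0] 2
-> [ 0.479 -0.359  0.39 ]
[-0.88, -0.32, -0.0] [0.0, -0.0, 0.34] 2
[-0.93, -0.16, -0.0] [0.0, -0.0, 0.33] 2
[-0.94, -0.01, -0.0] [0.0, -0.0, 0.34] 2
[-0.92, 0.15, -0.0] [0.0, -0.0, 0.34] 2
[-0.89, 0.3, -0.0] [0.01, -0.0, 0.34] 2
[-0.83, 0.45, -0.01] [-0.0, -0.0, 0.33] 2
```

apply_moves(
  targets=[0,0,0,-0.85,0,0,0,0,0,0,-0.85,0,0,0],
)

```text
time: 5.0
position: [0.5266, 0.2024, 0.2221]
orientation: [0.609, 0.793, 0.003, 0.002]
contact_force: [0.4, -0.5, -3.2]
grip_width: 0.616
finger_force: 65.0
```

apply_moves(
  targets=[0,0,0,-0.85,0,0,0,0,0,0,-0.85,0,0,0],
)

```text
time: 5.25
position: [0.5261, 0.2023, 0.3078]
orientation: [0.609, 0.793, 0.003, 0.002]
contact_force: [0.6, 0.1, -2.1]
grip_width: 0.617
finger_force: 65.2
```

apply_moves(
  targets=[0,0,0,-0.85,0,0,0,0,0,0,-0.85,0,0,0],
)

```text
time: 5.5
position: [0.5254, 0.2021, 0.3928]
orientation: [0.609, 0.793, 0.003, 0.002]
contact_force: [0.3, 0.6, -2.6]
grip_width: 0.618
finger_force: 65.4
```

apply_moves(
  targets=[0,-0.88,-0.32,0,0,0,0.34,0,-0.88,-0.32,0,0,0,0.34],
)

```text
time: 5.75
position: [0.516, 0.107, 0.3891]
orientation: [0.674, 0.738, 0.001, 0.001]
contact_force: [-0.1, -0.3, -2.4]
grip_width: 0.616
finger_force: 65.2
```

apply_moves(
  targets=[0,-0.93,-0.16,0,0,0,0.34,0,-0.93,-0.16,0,0,0,0.34],
)

```text
time: 6.0
position: [0.5084, 0.0122, 0.3887]
orientation: [0.735, 0.678, 0.0, 0.001]
contact_force: [-0.8, -0.0, -3.1]
grip_width: 0.618
finger_force: 65.2
```

apply_moves(
  targets=[0,-0.94,-0.01,0,0,0,0.34,0,-0.94,-0.01,0,0,0,0.34],
)

```text
time: 6.25
position: [0.5001, -0.0815, 0.3886]
orientation: [0.79, 0.613, 0.0, 0.001]
contact_force: [0.1, 1.2, -2.2]
grip_width: 0.618
finger_force: 65.2
```

apply_moves(
  targets=[0,-0.92,0.15,0,0,0,0.34,0,-0.92,0.15,0,0,0,0.34],
)

```text
time: 6.5
position: [0.4921, -0.1745, 0.3886]
orientation: [0.839, 0.544, 0.0, 0.001]
contact_force: [0.8, 0.6, -2.4]
grip_width: 0.617
finger_force: 65.2
```

apply_moves(
  targets=[0,-0.89,0.3,0,0,0,0.34,0,-0.89,0.3,0,0,0,0.34],
)

```text
time: 6.75
position: [0.4833, -0.2681, 0.3884]
orientation: [0.882, 0.47, 0.0, 0.001]
contact_force: [0.5, -0.6, -2.2]
grip_width: 0.618
finger_force: 65.2
```

apply_moves(
  targets=[0,-0.83,0.45,0,0,0,0.33,0,-0.83,0.45,0,0,0,0.33,0,-0.83,0.45,0,0,0,0.33],
)

```text
time: 7.12
position: [0.4746, -0.3618, 0.3877]
orientation: [0.918, 0.396, 0.0, 0.0]
contact_force: [-0.7, 1.0, -3.5]
grip_width: 0.619
finger_force: 65.2
```

Run:
```python
from plan import *
s=robot.sense();print(s['time'],s['grip_width'],s['finger_force'],s['contact_force'],s['position'],R.from_quat(s['orientation']).as_matrix().round(3)[:,2])
P=robot.camera_params('wrist'); save('wrist','pics/w2.png')
for o in robot.outline_of('wrist','cork_top')[:2]: print(o['conf'],o['location'],onz('wrist',o['location'],.004,P))
plan([((.4787,-.3592,.15),down(np.radians(-43)))])
```

```text
7.125 0.6191874176953499 65.22176206111908 [-0.66178834  0.98013066 -3.53802353] [ 0.47458164 -0.36176322  0.38767034] [ 0.    -0.001 -1.   ]
0.75 [259.0, 138.3] [ 0.48122278 -0.36170304  0.004     ]
-> [ 0.479 -0.359  0.15 ]
[0.01, 0.01, 0.79] [0.0, -0.0, -0.0] 2
[0.01, 0.01, 0.8] [0.0, -0.0, -0.0] 2
[0.0, 0.0, 0.79] [0.0, -0.0, -0.01] 2
```

View pics/w2.png

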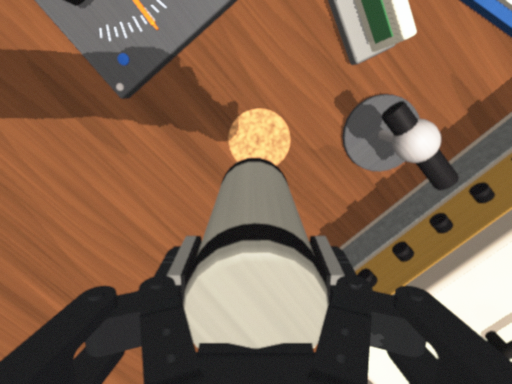

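apply_moves(
  targets=[0,0.04,0.03,0.82,0,0,0,0,0.04,0.03,0.82,0,0,0],
)

```text
time: 7.48
position: [0.4793, -0.3556, 0.3023]
orientation: [0.917, 0.399, -0.001, -0.002]
contact_force: [-0.4, 0.3, -3.3]
grip_width: 0.619
finger_force: 65.1
```

apply_moves(
  targets=[0,0,0,0.82,0,0,0,0,0,0,0.82,0,0,0],
)

```text
time: 7.72
position: [0.4789, -0.3552, 0.2202]
orientation: [0.917, 0.399, -0.001, -0.003]
contact_force: [-0.2, 0.4, -1.6]
grip_width: 0.619
finger_force: 65.1
```

apply_moves(
  targets=[0,0,0,0.5,0,0,0,0,0,0,0.75,0,0,0,0,0,0,0.81,0,0,0,0,0,0,0.81,0,0,0],
)

```text
time: 8.22
position: [0.481, -0.3582, 0.1433]
orientation: [0.917, 0.398, 0.0, 0.0]
contact_force: [0.7, -0.3, -2.2]
grip_width: 0.622
finger_force: 65.3
```

apply_moves(
  targets=[0,-0.02,0.02,0.02,0,0,0,0,-0.02,0.02,0.035,0,0,0,0,-0.02,0.02,0.04,0,0,0],
)

```text
time: 8.6
position: [0.4806, -0.3619, 0.1391]
orientation: [0.918, 0.398, 0.0, 0.001]
contact_force: [-1.2, 0.8, 3.7]
grip_width: 0.617
finger_force: 65.7
```

apply_moves(
  targets=[0,0,0,0.01,0,0,0,0,0,0,0.01,0,0,0],
)

```text
time: 8.85
position: [0.4807, -0.3619, 0.139]
orientation: [0.918, 0.398, 0.0, 0.001]
contact_force: [-2.4, 1.5, 7.8]
grip_width: 0.618
finger_force: 66.5
```

apply_moves(
  targets=[1,0,0,0,0,0,0,1,0,0,0,0,0,0,1,0,0,0,0,0,0,1,0,0,0,0,0,0,1,0,0,-0.3,0,0,0,1,0,0,-0.95,0,0,0,1,0,0,-0.95,0,0,0],
)

```text
time: 9.72
position: [0.4826, -0.3636, 0.2375]
orientation: [0.918, 0.398, 0.002, 0.004]
contact_force: [0.5, 0.0, 0.2]
grip_width: 1.005
finger_force: 0.0
```

apply_moves(
  targets=[1,0,0,-0.95,0,0,0,1,0,0,-0.95,0,0,0],
)

```text
time: 9.98
position: [0.4807, -0.3618, 0.3295]
orientation: [0.918, 0.398, 0.0, 0.001]
contact_force: [0.8, 0.6, -0.5]
grip_width: 1.002
finger_force: 0.0
```

```bash
cat >> plan.py <<'E'
ax=np.r_[Rm@[-np.sin(np.radians(35)),0],np.cos(np.radians(35))]
def tilt(phi): # jaw line at angle phi (about knob axis) from base y
    y=np.r_[Rm@[0,1],0]; y=R.from_rotvec(ax*phi).apply(y); z=-ax; return R.from_matrix(np.c_[np.cross(y,z),y,z])
E
python3 - <<'E'
from plan import *
s=robot.sense();print(s['time'],s['q'],s['position'])
for o in robot.outline_of('top','shaker_mid')[:5]: print(np.round(o['location']),o['mask'].sum())
g=w(-15.5,2,83.8)+.006*ax
plan([(w(120,0,330),down(np.radians(-20))),(g+ax*.16+[0,0,.06],tilt(0)),(g+ax*.11,tilt(0))])
E
```

```text
9.975 [-7.67801167e-01  3.89864509e-01  8.69822076e-02  1.26563783e+00
 -7.82455945e-07  1.55602317e+00] [ 0.48071065 -0.36178186  0.32948594]
[184. 253.] 1114
[154. 294.] 1426
[110. 253.] 712
-> [ 0.5   -0.004  0.33 ]
[0.68, -0.58, 0.0] [0.0, 0.0, -0.2] 2
[0.74, -0.51, 0.01] [0.01, 0.0, -0.2] 2
[0.79, -0.43, 0.0] [0.0, 0.0, -0.21] 2
[0.83, -0.35, 0.01] [0.0, 0.0, -0.2] 2
-> [0.522 0.225 0.28 ]
[0.74, -0.19, 0.17] [-0.05, -0.4, -0.17] 2
[0.78, -0.13, 0.0] [-0.05, -0.41, -0.17] 2
[0.77, -0.06, -0.15] [-0.06, -0.4, -0.17] 2
-> [0.519 0.197 0.179]
[0.34, -0.01, 1.0] [0.0, -0.0, 0.0] 2
```

apply_moves(
  targets=[1,0.68,-0.58,0,0,0,-0.2,1,0.68,-0.58,0,0,0,-0.2],
)

```text
time: 10.28
position: [0.4841, -0.2699, 0.3265]
orientation: [0.896, 0.444, -0.0, -0.001]
contact_force: [0.9, -0.4, 0.1]
grip_width: 1.001
finger_force: 0.0
```

apply_moves(
  targets=[1,0.74,-0.51,0,0,0,-0.2,1,0.74,-0.51,0,0,0,-0.2],
)

```text
time: 10.52
position: [0.4884, -0.1797, 0.3264]
orientation: [0.873, 0.488, -0.0, -0.001]
contact_force: [-0.1, -0.3, 0.2]
grip_width: 1.003
finger_force: 0.0
```

apply_moves(
  targets=[1,0.79,-0.43,0,0,0,-0.2,1,0.79,-0.43,0,0,0,-0.2],
)

```text
time: 10.78
position: [0.4933, -0.09, 0.3264]
orientation: [0.847, 0.531, -0.0, -0.001]
contact_force: [0.2, -0.2, 0.8]
grip_width: 1.001
finger_force: 0.0
```

apply_moves(
  targets=[1,0.83,-0.35,0,0,0,-0.2,1,0.83,-0.35,0,0,0,-0.2],
)

```text
time: 11.02
position: [0.4982, -0.0001, 0.3264]
orientation: [0.819, 0.573, -0.0, -0.001]
contact_force: [-0.6, -0.1, -1.2]
grip_width: 1.001
finger_force: 0.0
```

apply_moves(
  targets=[1,0.74,-0.19,0.17,-0.05,-0.4,-0.17,1,0.74,-0.19,0.17,-0.05,-0.4,-0.17],
)

```text
time: 11.28
position: [0.5056, 0.079, 0.3083]
orientation: [0.788, 0.607, -0.076, 0.067]
contact_force: [0.3, -0.9, -0.5]
grip_width: 1.006
finger_force: 0.0
```

apply_moves(
  targets=[1,0.78,-0.13,0,-0.05,-0.4,-0.17,1,0.78,-0.13,0,-0.05,-0.4,-0.17],
)

```text
time: 11.52
position: [0.513, 0.1555, 0.291]
orientation: [0.749, 0.631, -0.151, 0.134]
contact_force: [-0.7, -0.3, 0.9]
grip_width: 1.003
finger_force: 0.0
```

apply_moves(
  targets=[1,0.77,-0.06,-0.15,-0.05,-0.4,-0.17,1,0.77,-0.06,-0.15,-0.05,-0.4,-0.17,1,0.77,-0.06,-0.15,-0.05,-0.4,-0.17],
)

```text
time: 11.9
position: [0.5215, 0.2287, 0.2748]
orientation: [0.703, 0.646, -0.222, 0.198]
contact_force: [0.3, -0.4, 0.7]
grip_width: 1.002
finger_force: 0.0
```

```bash
cat > k.py <<'E'
from plan import *
s=robot.sense();print(s['time'],np.round(s['q'],3),s['position'])
P=robot.camera_params('wrist'); save('wrist','pics/w3.png')
for o in robot.outline_of('wrist','knob_grip')[:2]: print('knob',o['conf'],o['location'],o['mask'].sum(),np.where(o['mask'])[0][[0,-1]])
print(proj('wrist',w(-15.5,2,83.8)+ax*.016,P),proj('wrist',w(-15.5,2,83.8),P))
g=w(-15.5,2,83.8)+.006*ax
plan([(g+ax*.11,tilt(0))])
E
python3 k.py
```

```text
11.9 [ 0.512  0.647  0.224  1.527 -0.485  2.263] [0.52148615 0.22872076 0.27482606]
knob 0.91 [262.0, 137.7] 1973 [115 166]
[258.42876001 143.57825441] [258.39968941 141.24520467]
-> [0.519 0.197 0.179]
[0.32, 0.0, 0.99] [-0.01, -0.02, -0.01] 2
```

View pics/w3.png

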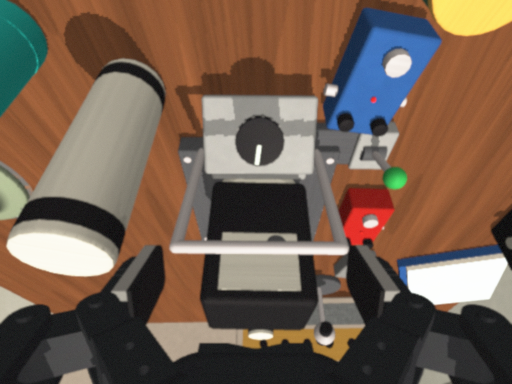

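apply_moves(
  targets=[1,0.3,0.02,0.98,0,-0.02,0,1,0.3,0.02,0.98,0,-0.02,0,1,0.3,0.02,0.98,0,-0.02,0],
)

```text
time: 12.38
position: [0.5198, 0.1931, 0.1798]
orientation: [0.705, 0.642, -0.226, 0.201]
contact_force: [-0.2, 0.4, 0.4]
grip_width: 0.998
finger_force: 0.0
```

```bash
cat > k.py <<'E'
from plan import *
s=robot.sense();print(s['time'],np.round(s['q'],3),s['position'])
P=robot.camera_params('wrist'); save('wrist','pics/w4.png')
for o in robot.outline_of('wrist','knob_grip')[:1]: 
    y,x=np.where(o['mask']); print('knob',o['conf'],o['location'],o['mask'].sum(),x.min(),x.max(),y.min(),y.max())
    (cx,cy),rad=cv2.minEnclosingCircle(np.c_[x,y].astype(np.float32)); print(cx,cy,rad)
    c0=w(0,0,60)+ax*.045
    O,v=ray('wrist',(cx,cy),P); q=O+v*(((c0-O)@ax)/(v@ax)); e=q-c0; print('err base xy mm',Rm.T@e[:2]*1e3,e[2]*1e3)
E
python3 k.py
```

```text
12.375 [ 0.467  0.675  0.023  1.283 -0.506  2.226] [0.51975712 0.19306445 0.17980653]
knob 0.77 [257.8, 189.6] 3942 224 293 154 226
258.7889709472656 190.3457489013672 36.717529296875
err base xy mm [-4.0527568   3.26619168] -2.837770860978528
```

View pics/w4.png

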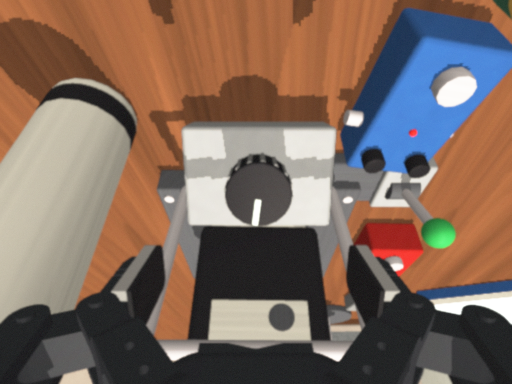

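Run:
```python
from plan import *
g=w(-19.6,3.2,81.8); np.save('g.npy',g)
plan([(g+.05*ax,tilt(0)),(g+.006*ax,tilt(0))])
```

```text
-> [0.517 0.163 0.123]
[0.08, -0.01, 0.68] [-0.01, 0.0, -0.01] 2
-> [0.515 0.138 0.087]
[-0.0, -0.0, 0.44] [-0.0, 0.0, -0.0] 1
```

apply_moves(
  targets=[1,0.08,0,0.68,0,0,0,1,0.08,0,0.68,0,0,0,1,0.08,0,0.68,0,0,0],
)

```text
time: 12.85
position: [0.519, 0.1642, 0.1222]
orientation: [0.704, 0.643, -0.223, 0.202]
contact_force: [1.0, 0.4, 1.1]
grip_width: 1.002
finger_force: 0.0
```

apply_moves(
  targets=[1,0,0,0.2,0,0,0,1,0,0,0.35,0,0,0,1,0,0,0.42,0,0,0,1,0,0,0.42,0,0,0],
)

```text
time: 13.35
position: [0.5164, 0.1403, 0.0869]
orientation: [0.704, 0.643, -0.223, 0.202]
contact_force: [-0.2, 0.1, -0.3]
grip_width: 1.0
finger_force: 0.0
```

apply_moves(
  targets=[0.4,0,0,0,0,0,0,0.4,0,0,0,0,0,0,0.4,0,0,0,0,0,0,0.4,0,0,0,0,0,0],
)

```text
time: 13.85
position: [0.5163, 0.1403, 0.0866]
orientation: [0.704, 0.643, -0.223, 0.202]
contact_force: [0.3, 3.5, 5.6]
grip_width: 0.567
finger_force: 61.3
```

apply_moves(
  targets=[0.4,0,0,0,0,0,-0.3,0.4,0,0,0,0,0,-0.6,0.4,0,0,0,0,0,-0.8,0.4,0,0,0,0,0,-1,0.4,0,0,0,0,0,-1],
)

```text
time: 14.48
position: [0.5132, 0.1399, 0.087]
orientation: [0.522, 0.798, -0.268, 0.139]
contact_force: [-8.8, 5.8, 13.8]
grip_width: 0.568
finger_force: 62.3
```

```bash
cat > ang.py <<'E'
from plan import *
import sys
# pointer/markers from top camera by colour, pixel-accurate centroids/line fit
im=robot.camera('top').astype(int); r,g,b=im[...,0],im[...,1],im[...,2]
h=cv2.cvtColor(im.astype(np.uint8),cv2.COLOR_RGB2HSV).astype(int)
yy,xx=np.mgrid[:384,:512]; roi=(xx>268)&(xx<314)&(yy>160)&(yy<250)
red=roi&((h[...,0]<4)|(h[...,0]>172))&(h[...,1]>140)&(h[...,2]>90)
org=roi&(h[...,0]>=8)&(h[...,0]<22)&(h[...,1]>130)&(h[...,2]>90)&((xx-260)**2+(yy-207)**2<55**2)
pan=w(145,3,30)[:2]; bx=Rm[:,0]; by=Rm[:,1]
f=lambda m,z:np.array([onz('top',(x,y),z)[:2] for y,x in zip(*np.where(m))])
R_=f(red,.033).mean(0); A=f(org,.036)
an=lambda d:np.degrees(np.arctan2(d@by,d@bx))
m=A.mean(0); d=np.linalg.svd(A-m)[2][0]; d*=np.sign(d@bx)
print('n',red.sum(),org.sum(),'red ang',round(an(R_-pan),2),'ptr line dir',round(an(d),2),'ptr centroid ang',round(an(m-pan),2))
s=robot.sense(); print(s['time'],np.round(s['q'],2),s['torque'],s['finger_force'])
E
python3 ang.py
```

```text
n 22 450 red ang 30.81 ptr line dir -82.83 ptr centroid ang 16.72
14.525 [ 0.39  0.71 -0.18  1.01 -0.53  1.64] [-0.18833159  1.37293669 -0.92593564] 62.28456974029541
```

```bash
python3 - <<'E'
s=open('ang.py').read()
a=s.index('org=roi'); b=s.index('\n',a)
s=s[:a]+"""org=roi&(h[...,0]>=8)&(h[...,0]<22)&(h[...,1]>150)&(h[...,2]>140)
Q=np.array([[b_ for b_ in Rm.T@(onz('top',(x,y),.036)[:2]-tb)] for y in range(160,250) for x in range(268,314)]).reshape(90,46,2)
rr=np.hypot(Q[...,0]-.145,Q[...,1]-.003); ins=np.zeros_like(org); ins[160:250,268:314]=(rr<.14)&(rr>.06)&(Q[...,0]<.285); org&=ins"""+s[b:]
s+="""
t=h[160:250,268:314]; ii=ins[160:250,268:314]&(t[...,1]>120)&(t[...,2]>90); print(t[ii][::6].tolist()[:25])
"""
open('ang.py','w').write(s)
E
python3 ang.py
python3 - <<'E'
import sys; sys.path.insert(0,'.')
from h import *
im=robot.camera('top')[150:260,200:340,::-1]
cv2.imwrite('pics/c2.png',cv2.resize(im,None,fx=5,fy=5,interpolation=cv2.INTER_CUBIC))
E
```

```text
Traceback (most recent call last):
  File "ang.py", line 9, in <module>
    Q=np.array([[b_ for b_ in Rm.T@(onz('top',(x,y),.036)[:2]-tb)] for y in range(160,250) for x in range(268,314)]).reshape(90,46,2)
                                    ~~~^^^^^^^^^^^^^^^^^^
  File "h.py", line 13, in onz
    o,v=ray(n,uv,P); return o+v*(z-o[2])/v[2]
        ~~~^^^^^^^^
  File "h.py", line 7, in ray
    P=P or robot.camera_params(n); K=np.array(P['camera_matrix']); T=np.array(P['cam_to_world'])
           ~~~~~~~~~~~~~~~~~~~^^^
ValueError: time passes only in moves, steps and waits
```

View pics/c2.png

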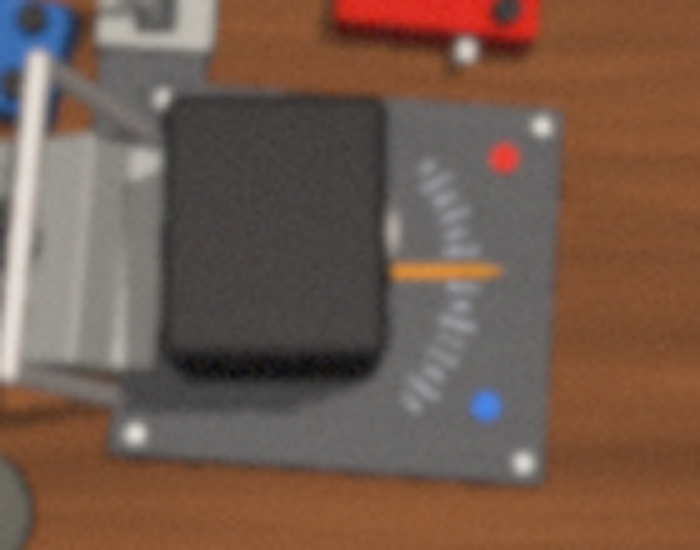

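```bash
sed -i "s/^im=robot/P=robot.camera_params('top')\nim=robot/; s/\(onz('top',(x,y),[.z036]*\))/\1,P)/g" ang.py; grep -n onz ang.py; python3 ang.py
```

```text
10:Q=np.array([[b_ for b_ in Rm.T@(onz('top',(x,y),.036,P)[:2]-tb)] for y in range(160,250) for x in range(268,314)]).reshape(90,46,2)
13:f=lambda m,z:np.array([onz('top',(x,y),z,P)[:2] for y,x in zip(*np.where(m))])
n 21 47 red ang 30.71 ptr line dir 52.24 ptr centroid ang 1.86
14.675 [ 0.39  0.71 -0.18  1.01 -0.53  1.64] [-0.2057904  1.378817  -0.9251642] 62.285093665122986
[[12, 153, 125], [12, 160, 126], [11, 151, 133], [13, 161, 128], [13, 160, 132], [12, 155, 128], [11, 161, 130], [12, 160, 131], [11, 156, 132], [11, 156, 131], [11, 155, 128], [11, 160, 129], [12, 159, 130], [12, 168, 129], [11, 157, 128], [12, 153, 130], [11, 153, 132], [11, 151, 113], [11, 149, 113], [11, 134, 131], [11, 154, 131], [15, 161, 193], [16, 163, 195], [15, 161, 192], [14, 124, 166]]
```

apply_moves(
  targets=[0.4,0,0,0,0,0,-0.3,0.4,0,0,0,0,0,-0.6,0.4,0,0,0,0,0,-0.8,0.4,0,0,0,0,0,-1,0.4,0,0,0,0,0,-1],
)

```text
time: 15.3
position: [0.5108, 0.1384, 0.0882]
orientation: [0.307, 0.902, -0.297, 0.067]
contact_force: [-17.6, 2.7, 23.8]
grip_width: 0.571
finger_force: 63.1
```

```bash
sed -i "s/(h\[...,2\]>140)/(h[...,2]>160)/; /^t=h/d" ang.py; python3 ang.py
python3 - <<'E'
from plan import *
c=np.array([.516,.1355,.0900])
# current orientation error vs tilt
s=robot.sense();Q=R.from_quat(s['orientation']); print(s['q'],Q.as_matrix()[:,2],-ax)
plan([(c,None)])
E
```

```text
n 22 40 red ang 30.81 ptr line dir 10.3 ptr centroid ang 9.04
15.35 [ 0.39  0.71 -0.18  1.01 -0.53  1.14] [-1.53542095  2.62128532 -1.87899491] 63.06740462779999
[ 0.39351757  0.71160225 -0.1777086   1.01088749 -0.53347889  1.14073484] [-0.06224766 -0.57646134 -0.81474999] [-0.04910912 -0.57147023 -0.81915204]
-> [0.516 0.136 0.09 ]
[-0.06, 0.0, -0.0] [0.0, 0.0, 0.0] 1
```

apply_moves(
  targets=[1,0,0,0,0,0,0,1,0,0,0,0,0,0,1,0,0,0,0,0,0],
)

```text
time: 15.72
position: [0.5157, 0.1396, 0.0854]
orientation: [0.309, 0.902, -0.293, 0.07]
contact_force: [-0.2, 0.5, 1.0]
grip_width: 1.002
finger_force: 0.0
```

```bash
python3 ang.py
python3 - <<'E'
from plan import *
c=np.array([.516,.1355,.0900]); s=robot.sense();Q=R.from_quat(s['orientation']); print(s['position'],s['contact_force'],Q.as_matrix()[:,2],-ax)
y=Q.as_matrix()[:,1]; z=-ax; y=y-z*(y@z); y/=np.linalg.norm(y)
plan([(c,R.from_matrix(np.c_[np.cross(y,z),y,z]))])
E
```

```text
n 22 39 red ang 30.81 ptr line dir 10.65 ptr centroid ang 9.08
15.775 [ 0.39  0.72 -0.17  1.   -0.53  1.14] [ 0.49009914 -0.0673141   0.03815139] 0.0
[0.51563016 0.13961165 0.08543719] [-0.19087504 -0.78381741 -0.09383161] [-0.05585778 -0.57249295 -0.81800472] [-0.04910912 -0.57147023 -0.81915204]
-> [0.516 0.136 0.09 ]
[-0.04, -0.05, -0.01] [-0.01, -0.01, -0.0] 1
```

apply_moves(
  targets=[1,-0.04,-0.05,-0.01,0,0,0,1,-0.04,-0.05,-0.01,0,0,0,0.4,-0.04,-0.05,-0.01,0,0,0,0.4,-0.04,-0.05,-0.01,0,0,0,0.4,-0.04,-0.05,-0.01,0,0,0,0.4,-0.04,-0.05,-0.01,0,0,0],
)

```text
time: 16.52
position: [0.5156, 0.135, 0.0906]
orientation: [0.309, 0.902, -0.294, 0.07]
contact_force: [-2.0, 1.5, 5.1]
grip_width: 0.573
finger_force: 61.8
```

apply_moves(
  targets=[0.4,0,0,0,0,0,-0.3,0.4,0,0,0,0,0,-0.6,0.4,0,0,0,0,0,-0.8,0.4,0,0,0,0,0,-1,0.4,0,0,0,0,0,-1],
)

```text
time: 17.15
position: [0.5156, 0.1349, 0.0907]
orientation: [0.076, 0.95, -0.302, -0.005]
contact_force: [-2.1, 1.5, 4.9]
grip_width: 0.57
finger_force: 61.9
```

Well centred now; continue.

apply_moves(
  targets=[0.4,0,0,0,0,0,-0.3,0.4,0,0,0,0,0,-0.6,0.4,0,0,0,0,0,-0.8,0.4,0,0,0,0,0,-1,0.4,0,0,0,0,0,-1],
)

```text
time: 17.77
position: [0.5156, 0.1347, 0.0908]
orientation: [-0.162, 0.939, -0.292, -0.08]
contact_force: [-1.5, 1.6, 6.6]
grip_width: 0.57
finger_force: 61.9
```

apply_moves(
  targets=[0.4,0,0,0,0,0,-0.3,0.4,0,0,0,0,0,-0.6,0.4,0,0,0,0,0,-0.8,0.4,0,0,0,0,0,-0.8],
)

```text
time: 18.27
position: [0.5157, 0.1346, 0.0909]
orientation: [-0.345, 0.889, -0.27, -0.136]
contact_force: [-2.5, 0.1, 6.3]
grip_width: 0.568
finger_force: 61.9
```

```bash
cat >> ang.py <<'E'
n=np.array([-d[1],d[0]]); print('red off pointer line mm (+ = ccw of it)',round((R_-m)@n*1e3,2),'dist',round(np.linalg.norm(R_-m)*1e3,1))
E
for i in 1 2 3; do python3 ang.py; done
```

```text
n 22 24 red ang 30.81 ptr line dir 26.92 ptr centroid ang 24.97
18.325 [ 0.38  0.7  -0.18  1.   -0.54 -0.27] [-0.1913887   0.26881296 -0.11443897] 61.87855124473572
red off pointer line mm (+ = ccw of it) 13.27 dist 51.7
n 22 27 red ang 30.65 ptr line dir 27.1 ptr centroid ang 25.0
18.375 [ 0.38  0.7  -0.18  1.   -0.54 -0.27] [-0.20605137  0.24568368 -0.14671383] 61.878544092178345
red off pointer line mm (+ = ccw of it) 12.71 dist 51.1
n 22 25 red ang 30.81 ptr line dir 27.64 ptr centroid ang 25.09
18.425 [ 0.38  0.7  -0.18  1.   -0.54 -0.27] [-0.18676278  0.19667376 -0.10627369] 61.87886595726013
red off pointer line mm (+ = ccw of it) 12.44 dist 51.6
```

apply_moves(
  targets=[0.4,0,0,0,0,0,-0.3,0.4,0,0,0,0,0,-0.6,0.4,0,0,0,0,0,-0.8,0.4,0,0,0,0,0,-0.92,0.4,0,0,0,0,0,-0.92],
)

```text
time: 19.05
position: [0.5159, 0.1346, 0.091]
orientation: [-0.538, 0.787, -0.232, -0.194]
contact_force: [-2.2, 0.2, 5.4]
grip_width: 0.57
finger_force: 61.8
```

```bash
for i in 1 2; do python3 ang.py; done
python3 - <<'E'
from plan import *
s=robot.sense(); p=np.array(s['position']);Q=R.from_quat(s['orientation'])
# viewpoint: wrist camera offset in tool frame
P=robot.camera_params('wrist'); T=np.array(P['cam_to_world']); print('cam in tool',Q.inv().apply(T[:3,3]-p),(Q.inv()*R.from_matrix(T[:3,:3])).as_matrix().round(2).tolist())
plan([(p+.12*ax,None)])
E
```

```text
n 22 18 red ang 30.81 ptr line dir 30.82 ptr centroid ang 30.21
19.1 [ 0.38  0.7  -0.18  1.   -0.54 -0.73] [-0.18243914  0.15276837  0.06282038] 61.828633546829224
red off pointer line mm (+ = ccw of it) 0.98 dist 53.4
n 22 19 red ang 30.81 ptr line dir 30.71 ptr centroid ang 30.21
19.15 [ 0.38  0.7  -0.18  1.   -0.54 -0.73] [-0.25248613  0.05260013  0.02438546] 61.82800769805908
red off pointer line mm (+ = ccw of it) 1.1 dist 51.9
cam in tool [ 0.0748659   0.00158775 -0.11667092] [[0.0, 0.95, 0.3], [1.0, -0.0, -0.0], [-0.0, 0.3, -0.95]]
-> [0.522 0.203 0.189]
[0.0, 0.0, -0.6] [0.0, 0.0, 0.0] 1
[0.01, 0.01, -0.6] [0.0, 0.0, 0.0] 1
```

apply_moves(
  targets=[1,0,0,0,0,0,0,1,0,0,0,0,0,0,1,0,0,0,0,0,0,1,0,0,-0.2,0,0,0,1,0,0,-0.6,0,0,0],
)

```text
time: 19.77
position: [0.518, 0.1686, 0.1386]
orientation: [-0.538, 0.787, -0.231, -0.195]
contact_force: [0.5, 1.0, 0.7]
grip_width: 1.002
finger_force: 0.0
```

apply_moves(
  targets=[1,0,0,-0.6,0,0,0,1,0,0,-0.6,0,0,0],
)

```text
time: 20.02
position: [0.5246, 0.2066, 0.1918]
orientation: [-0.539, 0.787, -0.232, -0.19]
contact_force: [0.7, -0.3, -1.4]
grip_width: 1.0
finger_force: 0.0
```

Run:
```python
from plan import *
plan([((.525,.19,.30),down(np.radians(180))),((.55,-.12,.29),None)])
```

```text
-> [0.525 0.19  0.3  ]
[0.36, -0.11, -0.4] [-0.06, -0.61, -0.36] 2
[0.24, -0.05, -0.49] [-0.06, -0.61, -0.36] 2
-> [ 0.55 -0.12  0.29]
[0.77, -0.06, 0.03] [0.0, 0.0, 0.0] 2
[0.78, -0.06, 0.02] [0.0, 0.0, 0.0] 2
[0.77, -0.07, 0.03] [0.0, 0.0, 0.0] 2
[0.78, -0.06, 0.02] [0.0, 0.0, 0.0] 2
```

apply_moves(
  targets=[1,0.36,-0.11,-0.4,-0.06,-0.61,-0.36,1,0.36,-0.11,-0.4,-0.06,-0.61,-0.36],
)

```text
time: 20.27
position: [0.524, 0.1964, 0.2435]
orientation: [-0.634, 0.758, -0.116, -0.097]
contact_force: [-0.3, -0.7, 0.6]
grip_width: 1.002
finger_force: 0.0
```

apply_moves(
  targets=[1,0.24,-0.05,-0.49,-0.06,-0.61,-0.36,1,0.24,-0.05,-0.49,-0.06,-0.61,-0.36,1,0.24,-0.05,-0.49,-0.06,-0.61,-0.36],
)

```text
time: 20.65
position: [0.5233, 0.185, 0.2971]
orientation: [-0.705, 0.709, 0.0, -0.003]
contact_force: [0.8, 0.2, -0.0]
grip_width: 1.002
finger_force: 0.0
```

apply_moves(
  targets=[0,0.77,-0.06,0.03,0,0,0,0,0.77,-0.06,0.03,0,0,0],
)

```text
time: 20.9
position: [0.5283, 0.1085, 0.2923]
orientation: [-0.705, 0.709, 0.001, -0.005]
contact_force: [-0.0, 1.3, 0.7]
grip_width: 0.604
finger_force: 0.0
```

apply_moves(
  targets=[0,0.77,-0.06,0.03,0,0,0,0,0.77,-0.06,0.03,0,0,0],
)

```text
time: 21.15
position: [0.5346, 0.0317, 0.2898]
orientation: [-0.705, 0.709, 0.002, -0.004]
contact_force: [0.1, 0.1, -0.1]
grip_width: 0.144
finger_force: 0.0
```

apply_moves(
  targets=[0,0.77,-0.06,0.03,0,0,0,0,0.77,-0.06,0.03,0,0,0],
)

```text
time: 21.4
position: [0.5408, -0.045, 0.2873]
orientation: [-0.706, 0.709, 0.002, -0.004]
contact_force: [-0.8, 0.2, -0.1]
grip_width: 0.001
finger_force: 0.0
```

apply_moves(
  targets=[0,0.77,-0.06,0.03,0,0,0,0,0.77,-0.06,0.03,0,0,0,0,0.77,-0.06,0.03,0,0,0],
)

```text
time: 21.78
position: [0.5466, -0.1201, 0.2849]
orientation: [-0.706, 0.708, 0.002, -0.003]
contact_force: [-0.0, 1.0, 0.3]
grip_width: -0.001
finger_force: 0.0
```

Run:
```python
from plan import *
P=robot.camera_params('wrist'); im=save('wrist','pics/w5.png'); import pickle; pickle.dump(P,open('P5.pkl','wb'))
s=robot.sense(); print(s['time'],np.round(s['q'],2),s['position']); print(proj('wrist',(.564,-.1625,.033),P))
```

```text
21.825 [-0.34  0.33 -0.11  1.14 -0.   -1.91] [ 0.54650924 -0.11930385  0.28512928]
[237.46988871 121.52971061]
```

View pics/w5.png

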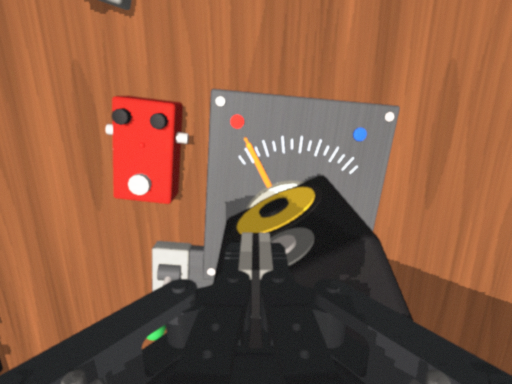

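Run:
```python
from h import *
import pickle; P=pickle.load(open('P5.pkl','rb'))
im=cv2.imread('pics/w5.png'); h=cv2.cvtColor(im,cv2.COLOR_BGR2HSV).astype(int)
yy,xx=np.mgrid[:384,:512]
org=(h[...,0]>9)&(h[...,0]<22)&(h[...,1]>130)&(h[...,2]>120)&(xx>238)&(xx<275)&(yy>132)&(yy<186)
red=((h[...,0]<5)|(h[...,0]>172))&(h[...,1]>140)&(h[...,2]>100)&(abs(xx-237)<12)&(abs(yy-121)<12)
f=lambda m,z:np.array([onz('wrist',(x,y),z,P)[:2] for y,x in zip(*np.where(m))])
for z in (.034,.04):
    A=f(org,z); r=f(red,.033).mean(0); m=A.mean(0); d=np.linalg.svd(A-m)[2][0]; d*=np.sign((r-m)@d); n=np.array([-d[1],d[0]])
    a=(A-m)@d; print(org.sum(),red.sum(),r,'len',np.ptp(a),'off mm',(r-m)@n*1e3,'along',(r-m)@d*1e3,'resid',np.std((A-m)@n)*1e3)
    tip=m+d*a.max(); pan=tip-d*.128; print('tip-red',np.linalg.norm(r-tip),'pan',pan,'angle deg',np.degrees(np.arctan2((r-pan)@n,(r-pan)@d)))
```

```text
157 147 [ 0.56460379 -0.16289519] len 0.06621886229827062 off mm 0.17862626056427272 along 55.75145612178936 resid 2.2703259158964904
tip-red 0.020189866275640827 pan [ 0.49932518 -0.02985859] angle deg 0.06906396985906324
157 147 [ 0.56460379 -0.16289519] len 0.06513624958431873 off mm 0.6785191109391908 along 54.500024903003265 resid 2.233208339181072
tip-red 0.019530844238344697 pan [ 0.49917056 -0.03068012] angle deg 0.263532106816244
```

Run:
```python
from plan import *
Q=down(np.radians(175))
tb2=lambda x,z:w(x,158,z)
e=plan([(tb2(-35,285),Q),(tb2(-35,105),Q),(tb2(72,105),Q),(tb2(82,105),Q)])
for o in robot.outline_of('top','lock_tip')[:2]: print(o['conf'],o['location'],onz('top',o['location'],.092))
print(tb2(21,92))
```

```text
-> [0.671 0.136 0.285]
[-0.85, -0.41, -0.0] [0.0, -0.0, 0.06] 2
[-0.87, -0.39, -0.01] [0.01, -0.0, 0.05] 2
[-0.87, -0.36, 0.0] [0.0, -0.0, 0.06] 2
-> [0.671 0.136 0.105]
[-0.0, -0.0, 0.9] [0.0, -0.0, 0.0] 2
[-0.01, -0.01, 0.9] [0.0, -0.0, 0.0] 2
-> [0.661 0.03  0.105]
[0.54, 0.0, 0.0] [0.0, -0.0, 0.0] 1
[0.53, 0.0, 0.0] [0.0, -0.0, 0.0] 1
-> [0.661 0.02  0.105]
[0.1, 0.0, 0.0] [0.0, -0.0, 0.0] 1
0.47 [223.2, 147.9] [0.65180585 0.05653219 0.092     ]
[0.66573753 0.08070067 0.092     ]
```

apply_moves(
  targets=[0,-0.85,-0.41,0,0,0,0.06,0,-0.85,-0.41,0,0,0,0.06],
)

```text
time: 22.12
position: [0.5882, -0.032, 0.2854]
orientation: [-0.697, 0.717, 0.001, -0.003]
contact_force: [-0.4, 0.1, 0.5]
grip_width: 0.001
finger_force: 0.0
```

apply_moves(
  targets=[0,-0.87,-0.39,0,0,0,0.05,0,-0.87,-0.39,0,0,0,0.05],
)

```text
time: 22.38
position: [0.6297, 0.0548, 0.2848]
orientation: [-0.688, 0.725, 0.001, -0.003]
contact_force: [0.9, -0.6, -0.5]
grip_width: -0.003
finger_force: 0.0
```

apply_moves(
  targets=[0,-0.87,-0.36,0,0,0,0.06,0,-0.87,-0.36,0,0,0,0.06,0,-0.87,-0.36,0,0,0,0.06],
)

```text
time: 22.75
position: [0.6699, 0.1393, 0.2836]
orientation: [-0.678, 0.735, 0.001, -0.003]
contact_force: [0.6, 0.2, -0.5]
grip_width: -0.003
finger_force: 0.0
```

apply_moves(
  targets=[0,0,0,0.9,0,0,0,0,0,0,0.9,0,0,0],
)

```text
time: 23.0
position: [0.6672, 0.1348, 0.1911]
orientation: [-0.676, 0.737, 0.002, -0.005]
contact_force: [-0.3, -0.9, 0.7]
grip_width: 0.0
finger_force: 0.0
```

apply_moves(
  targets=[0,0,0,0.6,0,0,0,0,0,0,0.9,0,0,0,0,0,0,0.9,0,0,0],
)

```text
time: 23.38
position: [0.6663, 0.1341, 0.1016]
orientation: [-0.676, 0.737, 0.003, -0.006]
contact_force: [1.1, -0.2, 0.0]
grip_width: -0.0
finger_force: 0.0
```

apply_moves(
  targets=[0,0.15,0,0,0,0,0,0,0.3,0,0,0,0,0,0,0.45,0,0,0,0,0,0,0.6,0,0,0,0,0,0.6,0,0,0,0,0],
)

```text
schema error: expected a multiple of 7 numbers
```

apply_moves(
  targets=[0,0.15,0,0,0,0,0,0,0.3,0,0,0,0,0,0,0.45,0,0,0,0,0,0,0.6,0,0,0,0,0,0,0.6,0,0,0,0,0],
)

```text
time: 24.0
position: [0.6642, 0.0727, 0.1047]
orientation: [-0.675, 0.738, 0.001, -0.003]
contact_force: [0.5, 0.4, 0.1]
grip_width: 0.001
finger_force: 0.0
```

apply_moves(
  targets=[0,0.1,0,0,0,0,0,0,0.2,0,0,0,0,0,0,0.3,0,0,0,0,0,0,0.4,0,0,0,0,0,0,0.4,0,0,0,0,0],
)

```text
time: 24.62
position: [0.6605, 0.0336, 0.1044]
orientation: [-0.675, 0.737, 0.001, -0.003]
contact_force: [-0.5, -0.4, -0.5]
grip_width: -0.005
finger_force: 0.0
```

```bash
cat > gr.py <<'E'
from plan import *
P=robot.camera_params('top'); im=robot.camera('top'); h=cv2.cvtColor(im,cv2.COLOR_RGB2HSV).astype(int)
yy,xx=np.mgrid[:384,:512]; m=(h[...,0]>50)&(h[...,0]<75)&(h[...,1]>120)&(h[...,2]>80)&(xx>200)&(xx<270)&(yy>125)&(yy<170)
print(m.sum()); 
if m.any():
    q=onz('top',(xx[m].mean(),yy[m].mean()),.095,P); print(xx[m].mean(),yy[m].mean(),q,'base',Rm.T@(q[:2]-tb)*1e3)
P=robot.camera_params('side'); im=robot.camera('side'); h=cv2.cvtColor(im,cv2.COLOR_RGB2HSV).astype(int)
m=(h[...,0]>50)&(h[...,0]<75)&(h[...,1]>120)&(h[...,2]>60)&(xx>140)&(xx<260)&(yy>180)&(yy<245)
print(m.sum(), xx[m].mean() if m.any() else '', yy[m].mean() if m.any() else '', [proj('side',w(x,158,92),P).round(0).tolist() for x in (21,99)])
E
python3 gr.py
```

```text
54
239.5 144.40740740740742 [0.66019283 0.01070845 0.095     ] base [ 91.2099422 158.4683345]
0   [[172.0, 217.0], [195.0, 206.0]]
```

apply_moves(
  targets=[0,0.05,0,0,0,0,0,0,0.1,0,0,0,0,0,0,0.14,0,0,0,0,0,0,0.14,0,0,0,0,0],
)

```text
time: 25.22
position: [0.6597, 0.0246, 0.1045]
orientation: [-0.677, 0.736, 0.004, 0.0]
contact_force: [1.0, 11.3, -1.0]
grip_width: -0.001
finger_force: 5.8
```

apply_moves(
  targets=[0,0.03,0,0,0,0,0,0,0.05,0,0,0,0,0,0,0.05,0,0,0,0,0],
)

```text
time: 25.6
position: [0.6596, 0.0241, 0.1046]
orientation: [-0.678, 0.735, 0.007, 0.003]
contact_force: [2.9, 22.8, -1.6]
grip_width: 0.001
finger_force: 11.4
```

```bash
python3 gr.py
```

```text
41
243.390243902439 145.3658536585366 [ 6.57229580e-01 -1.23521452e-04  9.50000000e-02] base [102.25584728 156.44338785]
9 197.55555555555554 204.33333333333334 [[172.0, 217.0], [195.0, 206.0]]
```

apply_moves(
  targets=[0,-0.3,0,0,0,0,0,0,-0.5,0,-0.3,0,0,0,0,-0.5,0,-0.9,0,0,0],
)

```text
time: 26.08
position: [0.6619, 0.0671, 0.1924]
orientation: [-0.677, 0.736, 0.003, -0.005]
contact_force: [0.7, 0.9, -0.1]
grip_width: -0.001
finger_force: 0.0
```

apply_moves(
  targets=[0,0,0,-0.9,0,0,0,0,0,0,-0.9,0,0,0,0,0,0,-0.9,0,0,0],
)

```text
time: 26.45
position: [0.666, 0.0658, 0.2877]
orientation: [-0.676, 0.737, -0.001, -0.001]
contact_force: [0.0, 0.2, -1.3]
grip_width: -0.002
finger_force: 0.0
```

```bash
python3 gr.py; python3 ang.py
python3 - <<'E'
from h import *
im=robot.camera('top')[120:270,200:400,::-1]
cv2.imwrite('pics/end.png',cv2.resize(im,None,fx=4,fy=4,interpolation=cv2.INTER_CUBIC))
E
```

```text
47
242.82978723404256 145.4255319148936 [0.65708536 0.00144194 0.095     ] base [100.70848647 156.16566669]
10 196.8 204.6 [[172.0, 217.0], [195.0, 206.0]]
n 22 20 red ang 30.81 ptr line dir 30.43 ptr centroid ang 30.16
26.6 [-0.01  0.55  0.22  1.25 -0.   -1.49] [-0.00275419  0.02605266 -0.02505681] 0.0
red off pointer line mm (+ = ccw of it) 1.43 dist 53.3
```

View pics/end.png

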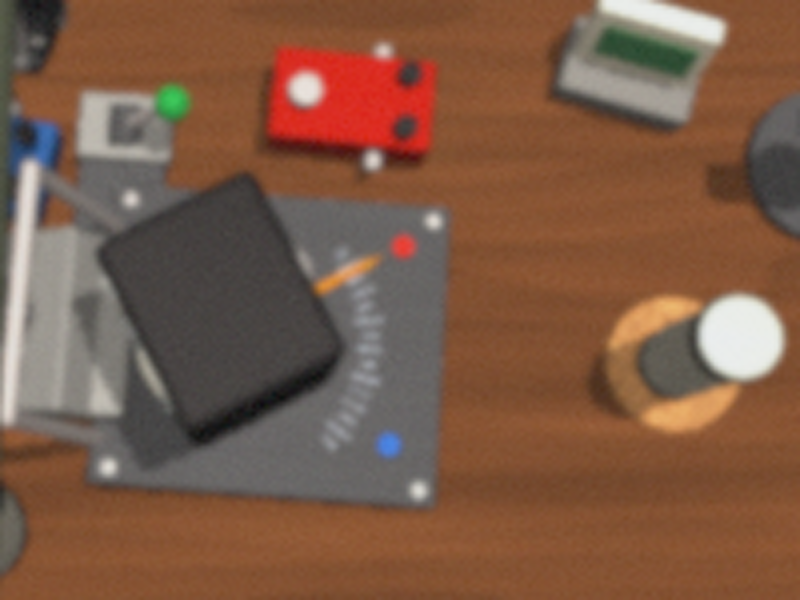

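The final picture shows three things:
- The shaker is upright in the middle of the cork mat, around (675,363).
- The orange pointer lines up with the red marker at (403,246).
- The green lever tip at (172,102) is over on the speaker side.

```bash
python3 -c "
from workcell import robot
print(robot.sign_off())"
```

```text
the job is handed in; nothing more can be done
None
```

The job is done and handed in at about 27 s of the 72 s: the shaker stands upright in the middle of the cork mat, the pointer is within about half a degree of the red marker's middle, and the lock lever was pushed to its stop on the speaker side.

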